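# Set the toe stop of a shoe-fitting gauge at the orange tab

## Task

Set the foot gauge on the stall table to the orange tab: push its red toe stop along the track, away from the heel cup, until it clicks down into the notch beside the orange tab, then let go and leave it sitting there. Only push it: do not pinch it between the fingers or lift it off its track, and leave the carafe, the wax tin and the shoe brush where they stand.

Things in the scene. Friction and masses are not known exactly. Their poses are not given: they have to be found in the camera images.
- gauge: Fixed plywood foot-measuring board, 170 mm across (its x), 450 mm long (its y), 18 mm thick, flat on the table; origin at the centre of its underside, z up. A dark wooden heel cup stands at its -y end, up to 63 mm above the table, over y = -225 to -170 mm and x = -55 to +55 mm.
- track_top (a point): Top centre of the aluminium track at its first notch, 34 mm above the table at gauge x = y = 0. The track is 30 mm wide, runs along gauge y from -135 to +195 mm, and has three equal V notches (16 mm long, 30 degree sides) at gauge y = 0, +50 and +100 mm, each with a dark line across the board.
- toe_slide (a joint): Travel of the red toe stop towards gauge +y, m: 0 at the heel end (its centre at gauge y = -90 mm), at most 0.225. Notches at 0.090, 0.140, 0.190; starts at 0 to 0.045. Sliding takes 1 to 2 N; at a notch it drops in and pulls itself to the notch's centre (push force falls to nothing); pushing it out takes 6 to 10 N.
- toe_drop (a joint): Height of the red toe stop relative to riding on the flat top of the track, m: 0 on the flat, about -0.004 when seated in a notch, held down by its weight and a light spring (about 8 N in all). Larger than 0 means that it has been lifted off the track.
- toe_mid (a point): Centre of the toe stop, half-way up. It is a red block with white plates on its two ends, 96 mm across the gauge (x), 44 mm along it (y), 38 mm tall, its underside 42 mm and its top 80 mm above the table on the flat.
- push_point (a point): Centre of the toe stop's white upright plate that faces the heel cup (its normal is the gauge's -y), 96 mm wide and 38 mm tall: the face to push on, smooth and slippery. It lies 61 mm above the table on the flat.
- heel_side: The white plate on the heel-cup side of the toe stop, 96 x 8 x 38 mm; origin at the centre of its underside.
- far_side: The white plate on the opposite (+y) side of the toe stop, 96 x 8 x 38 mm; origin at the centre of its underside.
- tab_orange: The orange tab that marks the wanted notch: 30 x 22 x 12 mm, fixed on the gauge's long +x edge (gauge x = +70 mm), its centre level along the gauge's y with that notch. Origin at the centre of its underside, axes parallel to the gauge's. The three tabs change places between runs.
- tab_blue: Blue tab of the same shape, beside another notch.
- tab_green: Green tab of the same shape, beside another notch.
- carafe_mid (a point): Middle of a loose green glass carafe, 135 mm tall, 80 mm across at its widest; stands beyond the gauge's +x edge, near its +y end. Fragile bystander.
- wax_tin_mid (a point): Middle of a loose round yellow wax tin, 60 mm across, 30 mm tall, near the gauge's -x edge. Bystander.
- shoe_brush_mid (a point): Middle of a loose shoe brush, 45 x 120 x 40 mm, wooden back and black bristle block, near the gauge's -x edge. Bystander.

How it is judged:
At the end, for the whole second after the job is handed in: The toe stop sits still and let go in the notch beside the orange tab: its centre within 4 mm of the tab's along the track, and at least 2.5 mm lower than when riding on the flat (y of toe_mid in the frame of tab_orange between -0.004 and 0.004 m and value of joint toe_drop below -0.0025 m and velocity of joint toe_slide between -0.005 and 0.005 m/s); the robot touches nothing.
It fails at once if the toe stop is lifted more than 10 mm off its track (value of joint toe_drop above 0.01 m).
It fails at once if the toe stop is pinched: both its end plates are squeezed by the fingers at once (contact force between each of heel_side, far_side and the fingers above 2 N).
It fails at once if the carafe is moved more than 20 mm or tipped (distance of carafe_mid from where it was at the start of the episode above 0.02 m or angle between carafe_mid's own z axis and vertical above 0.3 rad).
It fails at once if the wax tin is moved more than 20 mm (distance of wax_tin_mid from where it was at the start of the episode above 0.02 m).
It fails at once if the shoe brush is moved more than 20 mm (distance of shoe_brush_mid from where it was at the start of the episode above 0.02 m).
It also fails if it takes over 48 s, if anything falls off the work surface, if the arm or the gripper's body presses on something with over 40 N, if the wrist force passes 120 N, or if a joint passes its speed limit or range.

## Robot

A 6-joint arm with a two-finger parallel gripper is mounted at the origin on the work surface. World frame = base frame: x ahead of the robot, y to its left, z up, the work surface at z = 0. Lengths are in m, angles in rad, forces in N, time in s.
With the tool pointing down it reaches from about 0.3 to 0.775 m from the base axis. Payload 14.6 kg.
Tool frame: the origin (TCP) lies on the front face of the gripper's body, between the roots of the fingers; the fingertips stand 97 mm ahead of it and the grasp point (between the pads) lies 78 mm ahead of it; z points along the fingers, y is the direction in which the jaws open and shut (so a half turn about z gives the same grasp; the last joint's range is limited). The gripper opens to 94 mm and grips with 3 to 60 N. Pads are 16 mm wide; open, the fingers measure 119 mm over their backs; the gripper's body (75 mm by 177 mm) begins 78 mm behind the grasp point.
Start: joints at [1.049, 0.3, 1.521, -0, 1.321, -0.067], TCP at [0.242, 0.494, 0.303] pointing down, gripper open.
Joint ranges: [-3.03, 3.03], [-0.79, 2.21], [0.23, 2.52], [-1.04, 4.18], [0, 3.07], [-2.55, 2.55]. Speed limits (rad/s): [2.22, 2.22, 2.57, 3.14, 3.14, 3.14].

## Interface

Orientations are given as [roll, pitch, yaw] about the fixed x, y, z axes, in that order (R = Rz(yaw) Ry(pitch) Rx(roll)).
In Python, from station import ctrl gives the robot as it stands. The module is installed in compiled form; this text tells all that it offers.
- The arm moves only by the shell command python3 -m pendant 'ROWS' [FORCE]. ROWS is JSON, a list of rows, each an object of numbers: "rx", "ry", "rz": the turn, a rotation vector about the tool's x, y, z each as a share of 4 degrees, from -1 to 1; "tx", "ty", "tz": the shift along the tool's x, y, z each as a share of 0.04 m, from -1 to 1; "grip": the gripper command: -1 is fully open, 1 is shut, values between are in proportion. A call has 1 to 8 rows; each row shifts and turns the pose as measured when the row begins, along the tool's axes as they then stand; what a row does not reach is not made up. A row lasts 1/12 s, in which the tool goes at most 41.7 mm and 7.16 degrees, less where a joint would pass 70% of its speed; a pose out of reach is approached as far as the arm can. A call with a number of a shift or a turn outside -1 to 1 is refused whole. A call with a gripper value outside its range is refused whole. The fingers move at their own pace and stop on an object; FORCE is the grip in N (left out, the last holds). Time passes only in rows, so rows that do not move let the fingers close. It gives the time, the measured TCP pose, the force and the opening at its end, in the units of the state.
- ctrl.get_obs(): the state, without advancing time (a new reading comes with each control period).
- ctrl.camera(name): name is "scene" or "top"; returns a dict with "pixels" (480x640x3 uint8, blue, green, red), "fx", "fy", "cx", "cy" (pixels), "world_from_camera" (4x4, takes a point from camera to world coordinates). Camera axes: x right, y up, looking along -z (the intrinsics and any distortion apply to the point x, -y, -z); pixel columns grow to the right and rows downward; lengths in m; the calibration is good to about 2 mm. A picture is of the moment at which its call begins. There is no depth.
- ctrl.hand_in(): hands the job in, once; it reports no verdict.
The state is a dict: "time_s": time; "qpos": joint angles; "joint_vel": joint speeds; "tau": joint torques, N m; "ee_pos": TCP position; "eef_rot": TCP orientation; "force": force on the tool from outside, world axes, zero at the start; "moment": the same for the moment, N m; "grip_width": finger opening in m.
Only numpy, scipy, OpenCV 4.12 (cv2) and the standard library are available. Lean on these libraries where they do the work, as an engineer would, in place of code of your own. Each camera call takes 0.05 s, during which the arm holds its last target.

## Working session

There is one attempt and no reset: what is moved stays moved. The work goes in short steps, Python scripts to look and compute and a shell command to move; the robot and the scene stay as the last step left them, time stands still between calls to the robot, and variables do not carry over. Pictures are saved under pics/ and viewed, and the job is handed in when it is done.

```bash
mkdir -p pics; python3 - <<'E'
from station import ctrl
import cv2
for n in ("scene","top"):
    c=ctrl.camera(n); cv2.imwrite(f"pics/{n}0.png",c["pixels"]); print(n,{k:c[k] for k in c if k!="pixels"})
print(ctrl.get_obs())
E
```

```text
scene {'fx': 590.0210990483638, 'fy': 590.0210990483638, 'cx': 320.20165670399166, 'cy': 242.47051859741663, 'world_from_camera': array([[ 0.66709306, -0.44471947,  0.59767169,  1.1070108 ],
       [ 0.74491536,  0.3880962 , -0.54266236, -0.42357131],
       [ 0.0093784 ,  0.80722112,  0.59017465,  0.60441895],
       [ 0.        ,  0.        ,  0.        ,  1.        ]])}
top {'fx': 578.6098718707132, 'fy': 578.6098718707132, 'cx': 305.2814010029764, 'cy': 249.2820061237456, 'world_from_camera': array([[-0.01129651,  0.99056957, -0.13654419,  0.46644186],
       [-0.99991487, -0.01208214, -0.00492626,  0.08092751],
       [-0.00652955,  0.13647692,  0.99062173,  0.89169166],
       [ 0.        ,  0.        ,  0.        ,  1.        ]])}
{'time_s': 0.1, 'qpos': array([ 1.04938001e+00,  3.00413757e-01,  1.52153808e+00,  4.39487723e-05,
        1.32067890e+00, -6.65845261e-02]), 'joint_vel': array([ 1.67496659e-04,  3.43022837e-05, -2.55361264e-03, -4.79024911e-04,
       -1.59996878e-03, -2.46389399e-03]), 'tau': array([ 1.90926003e-03, -5.32639432e+01, -3.53286052e+01,  7.09711318e-02,
        2.34627194e-02, -3.71747637e-05]), 'ee_pos': array([0.24154097, 0.49397061, 0.30213592]), 'eef_rot': array([-3.14055970e+00, -1.11544965e-04,  2.68674991e+00]), 'force': array([-1.06446965,  0.40663439,  0.97191707]), 'moment': array([-0.06307464,  0.03858125,  0.03115341]), 'grip_width': 0.09379946562543656}
```

View pics/scene0.png

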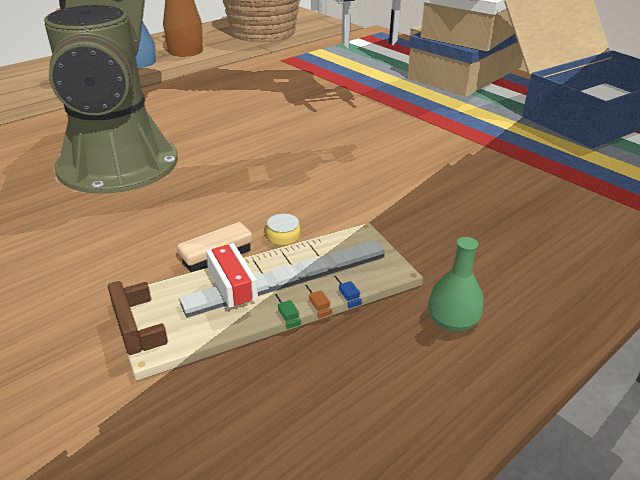

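View pics/top0.png

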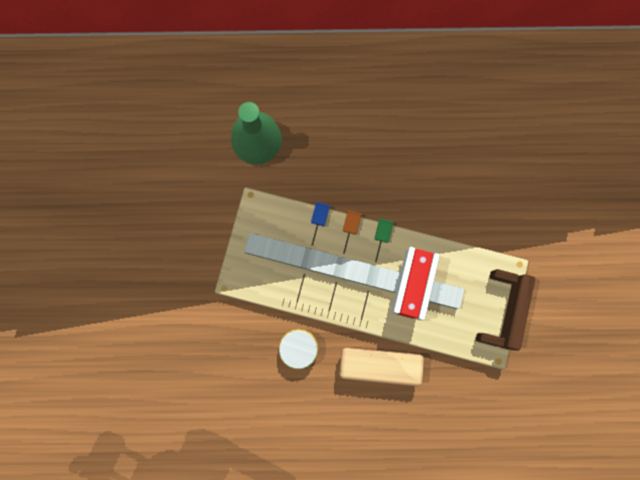

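The scene view shows the red stop near (232,275) and tabs green (289,313), orange (320,302) and blue (349,293), so orange marks the middle notch. The top view shows the stop at (417,284), the orange tab at (352,222), the heel cup at (515,310) and the carafe at (256,135). The tin is at (298,349) and the brush at (382,366).

```bash
cat > h.py <<'E'
import numpy as np, cv2
from station import ctrl
def ray(c,uv):
    T=c["world_from_camera"]; d=np.array([(uv[0]-c["cx"])/c["fx"],-(uv[1]-c["cy"])/c["fy"],-1.])
    d=T[:3,:3]@d; return T[:3,3],d/np.linalg.norm(d)
def plane(c,uv,z):
    o,d=ray(c,uv); return o+d*(z-o[2])/d[2]
def tri(c1,u1,c2,u2):
    o1,d1=ray(c1,u1);o2,d2=ray(c2,u2)
    s=np.linalg.lstsq(np.c_[d1,-d2],o2-o1,rcond=None)[0]
    a,b=o1+s[0]*d1,o2+s[1]*d2
    return (a+b)/2,np.linalg.norm(a-b)
def blob(c,lo,hi,roi,lo2=None,hi2=None):
    h=cv2.cvtColor(c["pixels"],cv2.COLOR_BGR2HSV); m=cv2.inRange(h,lo,hi)
    if lo2: m|=cv2.inRange(h,lo2,hi2)
    k=np.zeros_like(m);x0,y0,x1,y1=roi;k[y0:y1,x0:x1]=255;m&=k
    cs=cv2.findContours(m,cv2.RETR_EXTERNAL,cv2.CHAIN_APPROX_NONE)[0]
    if not cs: return None
    return max(cs,key=cv2.contourArea)
E
python3 - <<'E'
from h import *
np.set_printoptions(precision=4,suppress=True)
s=ctrl.camera("scene");t=ctrl.camera("top")
def cen(k): m=cv2.moments(k); return (m['m10']/m['m00'],m['m01']/m['m00'])
R=dict(lo=(0,150,90),hi=(6,255,255),lo2=(174,150,90),hi2=(180,255,255))
for n,c,roi in(("s",s,(170,220,290,330)),("t",t,(370,230,460,330))):
    k=blob(c,roi=roi,**R); print(n,"red",cen(k),cv2.contourArea(k),cv2.minAreaRect(k))
    if n=="t":
        b=cv2.boxPoints(cv2.minAreaRect(k)); print(np.array([plane(c,p,.08) for p in b]))
# tabs: bounding centroid both views
for nm,lo,hi in(("orange",(7,170,60),(16,255,255)),("green",(50,100,30),(85,255,255)),("blue",(105,120,40),(125,255,255))):
    ks=blob(s,lo,hi,(265,270,375,340));kt=blob(t,lo,hi,(300,190,400,250))
    print(nm,cen(ks),cv2.contourArea(ks),cen(kt),cv2.contourArea(kt),tri(s,cen(ks),t,cen(kt)),plane(t,cen(kt),.03))
# board corners by eye
for p,q in (((245,188),(421,278)),((217,293),(368,224)),((502,369),None),((527,260),(138,377))):
    print(plane(t,p,.018), tri(t,p,s,q) if q else "")
for p,q in (((249,112),(466,243)),((258,138),(457,295))): print("carafe",tri(t,p,s,q))
cv2.imwrite("pics/z1.png",cv2.resize(t["pixels"][170:390,200:550],None,fx=2.2,fy=2.2,interpolation=cv2.INTER_CUBIC))
cv2.imwrite("pics/z2.png",cv2.resize(s["pixels"][210:390,100:430],None,fx=2.4,fy=2.4,interpolation=cv2.INTER_CUBIC))
E
```

```text
s red (234.06047341115433, 274.0316147859922) 1028.0 ((234.14471435546875, 273.2188415527344), (61.567989349365234, 23.49530601501465), 67.83365631103516)
t red (416.2635592001151, 283.4376348726802) 1158.5 ((416.2647705078125, 283.4411926269531), (18.675241470336914, 68.15251159667969), 14.03624439239502)
[[ 0.4854 -0.0445  0.08  ]
 [ 0.5781 -0.0709  0.08  ]
 [ 0.5713 -0.0963  0.08  ]
 [ 0.4788 -0.0694  0.08  ]]
orange (319.079883805374, 300.3144517066085) 229.5 (351.741550695825, 221.5175612988734) 251.5 (array([0.6269, 0.0131, 0.0249]), np.float64(0.0024715723015382766)) [0.6267 0.0145 0.03  ]
green (287.73767258382645, 310.22353714661404) 253.5 (383.5035188739603, 230.03710812539987) 260.5 (array([ 0.6131, -0.0349,  0.0249]), np.float64(0.0026521521534392627)) [ 0.6131 -0.0331  0.03  ]
blue (348.8795518207283, 290.4873949579832) 238.0 (319.9812583668005, 213.6338688085676) 249.0 (array([0.6398, 0.0614, 0.0248]), np.float64(0.002245116192343199)) [0.6395 0.0623 0.03  ]
[0.6838 0.1775 0.018 ] (array([0.684 , 0.1771, 0.0136]), np.float64(0.0024569225218290334))
[0.5219 0.2193 0.018 ] (array([0.5225, 0.2205, 0.0133]), np.float64(0.0011060292769748943))
[ 0.4046 -0.2036  0.018 ] 
[ 0.5664 -0.2508  0.018 ] (array([ 0.5681, -0.2529,  0.0092]), np.float64(0.0027330486900307384))
carafe (array([0.761, 0.159, 0.133]), np.float64(0.0016238717761442266))
carafe (array([0.7593, 0.1577, 0.0381]), np.float64(0.006110296934237811))
```

View pics/z1.png

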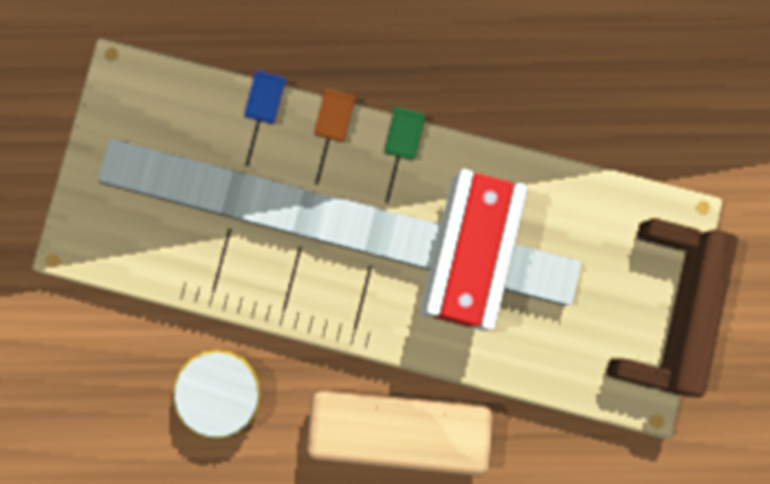

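View pics/z2.png

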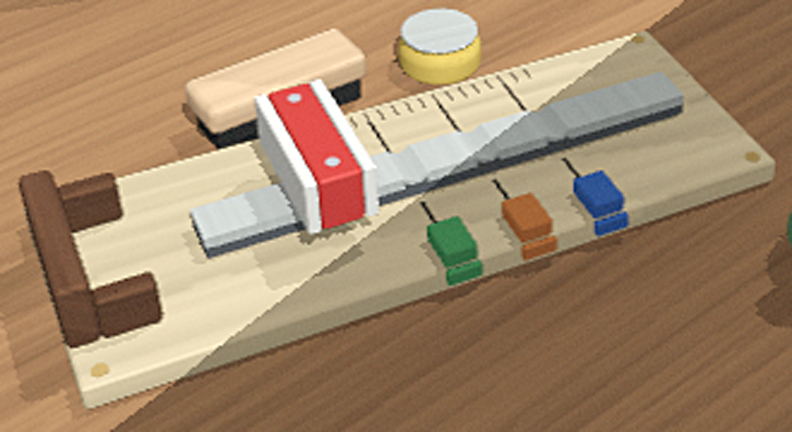

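Measured gauge frame: centre (0.545, -0.015) and yaw -15.5°. The corner and tab fits agree to about 1.5 mm, and tab spacing is 49.5 mm against 50 mm. The stop is at gauge y ≈ -58, so it needs about 108 mm of travel. I'll close the fingers and move above a point behind the stop.

```bash
python3 -m pendant '[{"tx":-0.69,"ty":-0.57,"grip":1},{"tx":-0.69,"ty":-0.57,"grip":1},{"tx":-0.69,"ty":-0.57,"grip":1},{"tx":-0.69,"ty":-0.57,"grip":1},{"tx":-0.69,"ty":-0.57,"grip":1},{"tx":-0.69,"ty":-0.57,"grip":1},{"tx":-0.69,"ty":-0.57,"grip":1},{"tx":-0.69,"ty":-0.57,"grip":1}]' 20
```

```text
$[0]: bad value
```

```bash
python3 -m pendant '[{"rx":0,"ry":0,"rz":0,"tx":-0.69,"ty":-0.57,"tz":0,"grip":1},{"rx":0,"ry":0,"rz":0,"tx":-0.69,"ty":-0.57,"tz":0,"grip":1},{"rx":0,"ry":0,"rz":0,"tx":-0.69,"ty":-0.57,"tz":0,"grip":1},{"rx":0,"ry":0,"rz":0,"tx":-0.69,"ty":-0.57,"tz":0,"grip":1},{"rx":0,"ry":0,"rz":0,"tx":-0.69,"ty":-0.57,"tz":0,"grip":1},{"rx":0,"ry":0,"rz":0,"tx":-0.69,"ty":-0.57,"tz":0,"grip":1}]' 20
```

```text
time_s: 0.7
ee_pos: [0.3301, 0.2949, 0.3003]
eef_rot: [-3.139, -0.001, 2.695]
force: [0.6, 0.2, -0.3]
grip_width: 0.0574
```

```bash
python3 -m pendant '[{"rx":0,"ry":0,"rz":0,"tx":-0.72,"ty":-0.61,"tz":0,"grip":1},{"rx":0,"ry":0,"rz":0,"tx":-0.72,"ty":-0.61,"tz":0,"grip":1},{"rx":0,"ry":0,"rz":0,"tx":-0.72,"ty":-0.61,"tz":0,"grip":1},{"rx":0,"ry":0,"rz":0,"tx":-0.72,"ty":-0.61,"tz":0,"grip":1},{"rx":0,"ry":0,"rz":0,"tx":-0.72,"ty":-0.61,"tz":0,"grip":1},{"rx":0,"ry":0,"rz":0,"tx":-0.72,"ty":-0.61,"tz":0,"grip":1},{"rx":0,"ry":0,"rz":0,"tx":-0.72,"ty":-0.61,"tz":0,"grip":1},{"rx":0,"ry":0,"rz":0,"tx":-0.72,"ty":-0.61,"tz":0,"grip":1}]'
python3 -m pendant '[{"rx":0,"ry":0,"rz":1,"tx":0,"ty":0,"tz":0,"grip":1},{"rx":0,"ry":0,"rz":1,"tx":0,"ty":0,"tz":0,"grip":1},{"rx":0,"ry":0,"rz":1,"tx":0,"ty":0,"tz":0,"grip":1},{"rx":0,"ry":0,"rz":1,"tx":0,"ty":0,"tz":0,"grip":1},{"rx":0,"ry":0,"rz":1,"tx":0,"ty":0,"tz":0,"grip":1},{"rx":0,"ry":0,"rz":1,"tx":0,"ty":0,"tz":0,"grip":1},{"rx":0,"ry":0,"rz":1,"tx":0,"ty":0,"tz":0,"grip":1},{"rx":0,"ry":0,"rz":1,"tx":0,"ty":0,"tz":0,"grip":1}]'
python3 -m pendant '[{"rx":0,"ry":0,"rz":1,"tx":0,"ty":0,"tz":0,"grip":1},{"rx":0,"ry":0,"rz":1,"tx":0,"ty":0,"tz":0,"grip":1},{"rx":0,"ry":0,"rz":1,"tx":0,"ty":0,"tz":0,"grip":1},{"rx":0,"ry":0,"rz":1,"tx":0,"ty":0,"tz":0,"grip":1},{"rx":0,"ry":0,"rz":1,"tx":0,"ty":0,"tz":0,"grip":1},{"rx":0,"ry":0,"rz":1,"tx":0,"ty":0,"tz":0,"grip":1},{"rx":0,"ry":0,"rz":1,"tx":0,"ty":0,"tz":0,"grip":1},{"rx":0,"ry":0,"rz":1,"tx":0,"ty":0,"tz":0,"grip":1}]'
```

```text
time_s: 1.37
ee_pos: [0.4559, 0.0048, 0.3014]
eef_rot: [-3.14, 0.001, 2.697]
force: [0.2, 0.6, 0.5]
grip_width: 0.0043
time_s: 2.03
ee_pos: [0.4576, -0.0037, 0.3]
eef_rot: [-3.138, 0.001, 2.106]
force: [-0.1, 0.1, -1.0]
grip_width: 0.0005
time_s: 2.7
ee_pos: [0.4571, -0.0037, 0.2992]
eef_rot: [-3.138, 0.002, 1.518]
force: [0.3, 0.3, 1.0]
grip_width: 0.0007
```

```bash
cat > g.py <<'E'
from h import *
C=np.array([.545,-.0147]);a=np.deg2rad(74.5);uy=np.array([np.cos(a),np.sin(a)]);ux=np.array([uy[1],-uy[0]])
o=ctrl.get_obs();p=o["ee_pos"][:2]-C
print("gauge mm",np.round([p@ux*1e3,p@uy*1e3]),"tipz",round(o["ee_pos"][2]-.097,4),"rot",np.round(o["eef_rot"],3),"F gx,gy,z",np.round([o["force"][:2]@ux,o["force"][:2]@uy,o["force"][2]],2),"t",o["time_s"])
E
python3 -m pendant '[{"rx":0,"ry":0,"rz":1,"tx":0,"ty":0,"tz":0,"grip":1},{"rx":0,"ry":0,"rz":1,"tx":0,"ty":0,"tz":0,"grip":1},{"rx":0,"ry":0,"rz":1,"tx":0,"ty":0,"tz":0,"grip":1},{"rx":0,"ry":0,"rz":0,"tx":0,"ty":0,"tz":0,"grip":1}]'; python3 g.py
```

```text
time_s: 3.03
ee_pos: [0.4569, -0.0037, 0.2988]
eef_rot: [-3.137, 0.003, 1.294]
force: [-0.1, 0.4, -0.1]
grip_width: 0.0003
gauge mm [-88. -13.] tipz 0.2018 rot [-3.137e+00  3.000e-03  1.294e+00] F gx,gy,z [-0.21  0.33 -0.15] t 3.0333
```

```bash
python3 -m pendant '[{"rx":0,"ry":0,"rz":0,"tx":-0.6,"ty":0.55,"tz":0,"grip":1},{"rx":0,"ry":0,"rz":0,"tx":-0.6,"ty":0.55,"tz":0,"grip":1},{"rx":0,"ry":0,"rz":0,"tx":-0.6,"ty":0.55,"tz":0,"grip":1},{"rx":0,"ry":0,"rz":0,"tx":-0.6,"ty":0.55,"tz":0,"grip":1},{"rx":0,"ry":0,"rz":0,"tx":0,"ty":0,"tz":0,"grip":1}]'; python3 g.py
python3 -m pendant '[{"rx":0,"ry":0,"rz":0,"tx":0,"ty":0,"tz":0.8,"grip":1},{"rx":0,"ry":0,"rz":0,"tx":0,"ty":0,"tz":0.8,"grip":1},{"rx":0,"ry":0,"rz":0,"tx":0,"ty":0,"tz":0.8,"grip":1},{"rx":0,"ry":0,"rz":0,"tx":0,"ty":0,"tz":0,"grip":1}]'; python3 g.py
python3 - <<'E'
from h import *
for n in("scene","top"): cv2.imwrite(f"pics/{n}1.png",ctrl.camera(n)["pixels"])
E
```

```text
time_s: 3.45
ee_pos: [0.5175, -0.1235, 0.2988]
eef_rot: [-3.138, 0.003, 1.311]
force: [-0.2, 0.8, 0.5]
grip_width: 0.0003
gauge mm [   3. -112.] tipz 0.2018 rot [-3.138e+00  3.000e-03  1.311e+00] F gx,gy,z [-0.44  0.69  0.49] t 3.45
time_s: 3.78
ee_pos: [0.5177, -0.1255, 0.2005]
eef_rot: [-3.141, 0.003, 1.317]
force: [-0.1, -0.3, -1.2]
grip_width: 0.0003
gauge mm [   3. -114.] tipz 0.1035 rot [-3.141e+00  3.000e-03  1.317e+00] F gx,gy,z [ 0.01 -0.29 -1.15] t 3.7833
```

View pics/scene1.png

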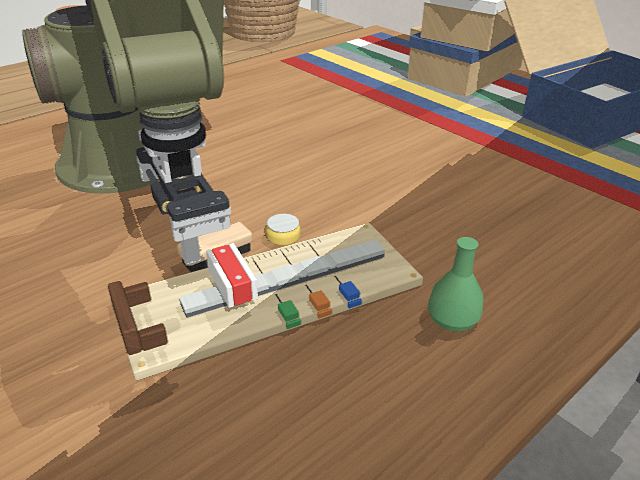

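View pics/top1.png

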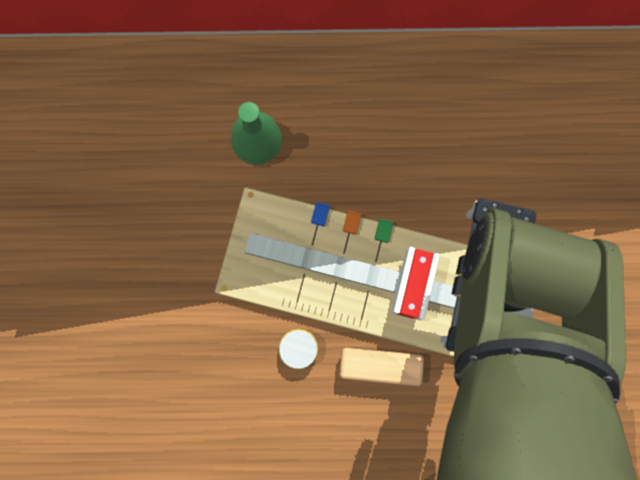

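The scene view shows the gripper behind the stop, with its lowest part near (192,265). The top view shows it over (470,275), partly hidden by the arm. I'll check the tip by projecting it.

```bash
python3 - <<'E'
from h import *
P=ctrl.get_obs()["ee_pos"]
for n in("scene","top"):
    c=ctrl.camera(n);T=np.linalg.inv(c["world_from_camera"])
    for dz in(0,.097):
        q=T@np.r_[P-[0,0,dz],1]; print(n,dz,c["cx"]-c["fx"]*q[0]/q[2],c["cy"]+c["fy"]*q[1]/q[2])
    if n=="scene": cv2.imwrite("pics/z3.png",cv2.resize(c["pixels"][140:340,100:330],None,fx=3,fy=3))
E
```

```text
scene 0 183.00250046378767 198.88941605446925
scene 0.097 192.0921574372588 259.37602360334216
top 0 483.10499782491945 281.7815509487155
top 0.097 461.7102608050207 287.5866909627023
```

View pics/z3.png

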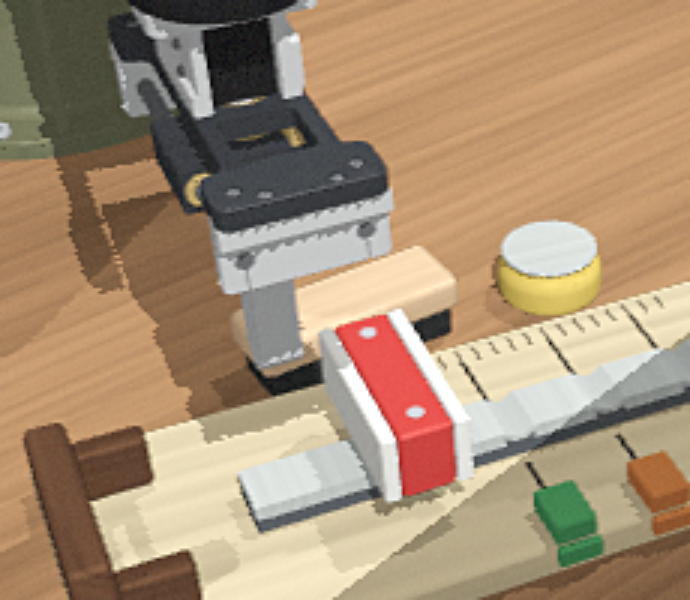

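Projected tip (192,259) matches the picture, so the pose is good. Next I'll descend behind the stop to a tip height of 52 mm, which keeps the wide finger bases above the stop's top.

```bash
python3 -m pendant '[{"rx":0,"ry":0,"rz":0.25,"tx":0.05,"ty":-0.05,"tz":0.5,"grip":1},{"rx":0,"ry":0,"rz":0,"tx":0,"ty":0,"tz":0.5,"grip":1},{"rx":0,"ry":0,"rz":0,"tx":0,"ty":0,"tz":0.2,"grip":1},{"rx":0,"ry":0,"rz":0,"tx":0,"ty":0,"tz":0,"grip":1}]'; python3 g.py
```

```text
time_s: 4.32
ee_pos: [0.5225, -0.1242, 0.1675]
eef_rot: [3.117, 0.004, 1.3]
force: [-0.9, -0.6, 0.5]
grip_width: 0.0004
gauge mm [   8. -112.] tipz 0.0705 rot [3.117 0.004 1.3  ] F gx,gy,z [-0.68 -0.79  0.48] t 4.3167
```

```bash
python3 - <<'E'
from h import *
o=ctrl.get_obs(); print(np.round(o["qpos"],3),np.round(o["tau"],1),o["joint_vel"].round(3),o["moment"].round(2))
E
```

```text
[-0.301  0.415  1.705 -0.004  0.997 -0.028] [ -0.  -53.8 -29.8   0.1  -0.6   0. ] [ 0.002 -0.027 -0.02  -0.001  0.025 -0.004] [-0.09  0.08  0.  ]
```

```bash
python3 -m pendant '[{"rx":0.3,"ry":0,"rz":0,"tx":0,"ty":-0.1,"tz":0.1,"grip":1},{"rx":0,"ry":0,"rz":0,"tx":0,"ty":0,"tz":0,"grip":1}]'; python3 g.py
python3 -m pendant '[{"rx":0,"ry":0,"rz":0,"tx":0,"ty":0,"tz":0.2,"grip":1},{"rx":0,"ry":0,"rz":0,"tx":0,"ty":0,"tz":0,"grip":1}]'; python3 g.py
```

```text
time_s: 4.48
ee_pos: [0.5192, -0.1232, 0.1658]
eef_rot: [3.137, 0.004, 1.301]
force: [0.1, 0.2, -0.5]
grip_width: -0.0001
gauge mm [   4. -111.] tipz 0.0688 rot [3.137 0.004 1.301] F gx,gy,z [ 0.06  0.22 -0.48] t 4.4833
time_s: 4.65
ee_pos: [0.5199, -0.1234, 0.1592]
eef_rot: [3.134, 0.004, 1.301]
force: [0.2, 0.6, -1.2]
grip_width: 0.0004
gauge mm [   5. -111.] tipz 0.0622 rot [3.134 0.004 1.301] F gx,gy,z [-0.01  0.63 -1.15] t 4.65
```

```bash
python3 -m pendant '[{"rx":0.1,"ry":0,"rz":0,"tx":0,"ty":-0.12,"tz":0.25,"grip":1},{"rx":0,"ry":0,"rz":0,"tx":0,"ty":0,"tz":0.05,"grip":1},{"rx":0,"ry":0,"rz":0,"tx":0,"ty":0,"tz":0,"grip":1}]'; python3 g.py
python3 -m pendant '[{"rx":0,"ry":0,"rz":0,"tx":0.3,"ty":0,"tz":0,"grip":1},{"rx":0,"ry":0,"rz":0,"tx":0.1,"ty":0,"tz":0,"grip":1}]'; python3 g.py
```

```text
time_s: 4.9
ee_pos: [0.5151, -0.1222, 0.1466]
eef_rot: [3.141, 0.004, 1.301]
force: [0.5, 0.1, 0.1]
grip_width: 0.0004
gauge mm [  -0. -112.] tipz 0.0496 rot [3.141 0.004 1.301] F gx,gy,z [0.45 0.19 0.07] t 4.9
time_s: 5.07
ee_pos: [0.5193, -0.1063, 0.1461]
eef_rot: [-3.142, 0.004, 1.3]
force: [0.7, 0.9, 0.1]
grip_width: 0.0003
gauge mm [ -0. -95.] tipz 0.0491 rot [-3.142  0.004  1.3  ] F gx,gy,z [0.45 1.03 0.08] t 5.0667
```

```bash
python3 -m pendant '[{"rx":0,"ry":0,"rz":0,"tx":0.12,"ty":0,"tz":-0.04,"grip":1},{"rx":0,"ry":0,"rz":0,"tx":0.12,"ty":0,"tz":-0.04,"grip":1},{"rx":0,"ry":0,"rz":0,"tx":0.12,"ty":0,"tz":0,"grip":1}]'; python3 g.py
python3 -m pendant '[{"rx":0,"ry":0,"rz":0,"tx":0.15,"ty":0,"tz":0,"grip":1},{"rx":0,"ry":0,"rz":0,"tx":0.15,"ty":0,"tz":0,"grip":1},{"rx":0,"ry":0,"rz":0,"tx":0.15,"ty":0,"tz":0,"grip":1},{"rx":0,"ry":0,"rz":0,"tx":0.15,"ty":0,"tz":0,"grip":1}]'; python3 g.py; python3 -m pendant '[{"rx":0,"ry":0,"rz":0,"tx":0.15,"ty":0,"tz":0,"grip":1},{"rx":0,"ry":0,"rz":0,"tx":0.15,"ty":0,"tz":0,"grip":1}]'; python3 g.py; python3 - <<'E'
from h import *
for n in("scene","top"): cv2.imwrite(f"pics/{n}2.png",ctrl.camera(n)["pixels"])
E
```

```text
time_s: 5.32
ee_pos: [0.5236, -0.0906, 0.1497]
eef_rot: [-3.141, 0.005, 1.301]
force: [-1.0, -2.5, -0.2]
grip_width: 0.0006
gauge mm [ -0. -79.] tipz 0.0527 rot [-3.141  0.005  1.301] F gx,gy,z [-0.27 -2.67 -0.2 ] t 5.3167
time_s: 5.65
ee_pos: [0.5306, -0.0651, 0.1498]
eef_rot: [-3.142, 0.005, 1.301]
force: [-0.4, -2.1, 0.0]
grip_width: 0.0007
gauge mm [ -0. -52.] tipz 0.0528 rot [-3.142  0.005  1.301] F gx,gy,z [ 0.18 -2.17  0.04] t 5.65
time_s: 5.82
ee_pos: [0.5342, -0.0522, 0.1498]
eef_rot: [3.141, 0.005, 1.301]
force: [-0.4, -0.2, -1.3]
grip_width: 0.0005
gauge mm [ -0. -39.] tipz 0.0528 rot [3.141 0.005 1.301] F gx,gy,z [-0.28 -0.33 -1.26] t 5.8167
```

View pics/scene2.png

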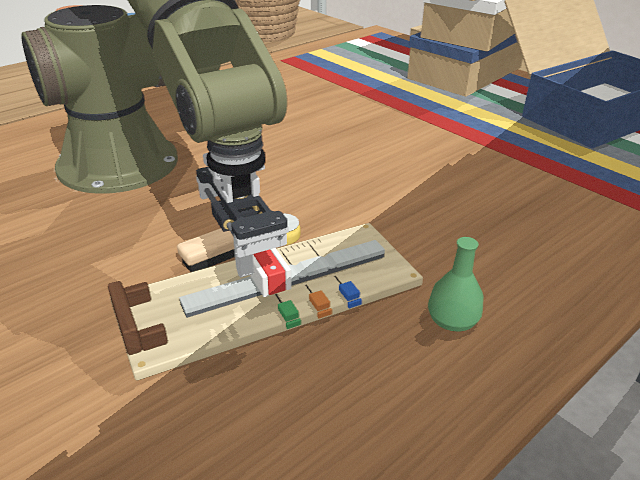

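The scene view shows the red stop at about (270,270), level with the green tab. With the force near zero, it is dropping into the first notch. I'll push on through.

```bash
python3 -m pendant '[{"rx":0,"ry":0,"rz":0,"tx":0.15,"ty":0,"tz":0,"grip":1},{"rx":0,"ry":0,"rz":0,"tx":0.1,"ty":0,"tz":0,"grip":1}]'; python3 g.py
python3 -m pendant '[{"rx":0,"ry":0,"rz":0,"tx":0.1,"ty":0,"tz":0,"grip":1}]'; python3 g.py;python3 -m pendant '[{"rx":0,"ry":0,"rz":0,"tx":0.1,"ty":0,"tz":0,"grip":1}]'; python3 g.py;python3 -m pendant '[{"rx":0,"ry":0,"rz":0,"tx":0.1,"ty":0,"tz":0,"grip":1}]'; python3 g.py;python3 -m pendant '[{"rx":0,"ry":0,"rz":0,"tx":0.1,"ty":0,"tz":0,"grip":1}]'; python3 g.py;python3 -m pendant '[{"rx":0,"ry":0,"rz":0,"tx":0.1,"ty":0,"tz":0,"grip":1}]'; python3 g.py
```

```text
time_s: 6.08
ee_pos: [0.5372, -0.0425, 0.1502]
eef_rot: [3.141, 0.006, 1.302]
force: [-4.4, -12.7, 8.0]
grip_width: 0.0002
gauge mm [ -0. -29.] tipz 0.0532 rot [3.141 0.006 1.302] F gx,gy,z [ -0.8  -13.44   8.04] t 6.0833
time_s: 6.17
ee_pos: [0.5385, -0.0391, 0.1507]
eef_rot: [3.14, 0.008, 1.301]
force: [-2.2, -5.8, 3.1]
grip_width: 0.0006
gauge mm [  0. -25.] tipz 0.0537 rot [3.14  0.008 1.301] F gx,gy,z [-0.59 -6.15  3.11] t 6.1667
time_s: 6.25
ee_pos: [0.5396, -0.0353, 0.151]
eef_rot: [3.14, 0.008, 1.301]
force: [-0.8, -1.3, -0.1]
grip_width: 0.0006
gauge mm [  0. -21.] tipz 0.054 rot [3.14  0.008 1.301] F gx,gy,z [-0.4  -1.43 -0.11] t 6.25
time_s: 6.33
ee_pos: [0.5407, -0.0313, 0.151]
eef_rot: [3.14, 0.008, 1.301]
force: [0.2, -2.2, -0.6]
grip_width: 0.0002
gauge mm [  0. -17.] tipz 0.054 rot [3.14  0.008 1.301] F gx,gy,z [ 0.79 -2.09 -0.58] t 6.3333
time_s: 6.42
ee_pos: [0.5419, -0.0271, 0.1509]
eef_rot: [3.14, 0.008, 1.301]
force: [-0.4, -2.4, 0.4]
grip_width: 0.0007
gauge mm [  0. -13.] tipz 0.0539 rot [3.14  0.008 1.301] F gx,gy,z [ 0.26 -2.43  0.38] t 6.4167
time_s: 6.5
ee_pos: [0.5431, -0.0228, 0.151]
eef_rot: [3.14, 0.008, 1.3]
force: [-1.5, -2.9, 1.5]
grip_width: 0.0003
gauge mm [ 0. -8.] tipz 0.054 rot [3.14  0.008 1.3  ] F gx,gy,z [-0.68 -3.19  1.53] t 6.5
```

```bash
python3 -m pendant '[{"rx":0,"ry":0,"rz":0,"tx":0.1,"ty":0,"tz":0.03,"grip":1},{"rx":0,"ry":0,"rz":0,"tx":0.1,"ty":0,"tz":0,"grip":1},{"rx":0,"ry":0,"rz":0,"tx":0.1,"ty":0,"tz":0,"grip":1}]'; python3 g.py
python3 -m pendant '[{"rx":0,"ry":0,"rz":0,"tx":0.06,"ty":0,"tz":0,"grip":1}]'; python3 g.py;python3 -m pendant '[{"rx":0,"ry":0,"rz":0,"tx":0.06,"ty":0,"tz":0,"grip":1}]'; python3 g.py;python3 -m pendant '[{"rx":0,"ry":0,"rz":0,"tx":0.06,"ty":0,"tz":0,"grip":1}]'; python3 g.py
```

```text
time_s: 6.75
ee_pos: [0.5467, -0.0099, 0.1496]
eef_rot: [3.139, 0.008, 1.301]
force: [-0.9, -2.0, 1.7]
grip_width: 0.0004
gauge mm [0. 5.] tipz 0.0526 rot [3.139 0.008 1.301] F gx,gy,z [-0.36 -2.18  1.65] t 6.75
time_s: 6.83
ee_pos: [0.5476, -0.007, 0.1496]
eef_rot: [3.139, 0.008, 1.301]
force: [-1.3, -1.4, 1.7]
grip_width: 0.0004
gauge mm [0. 8.] tipz 0.0526 rot [3.139 0.008 1.301] F gx,gy,z [-0.84 -1.71  1.71] t 6.8333
time_s: 6.92
ee_pos: [0.5483, -0.0042, 0.1495]
eef_rot: [3.139, 0.008, 1.301]
force: [-0.6, -0.5, 0.3]
grip_width: 0.0006
gauge mm [ 0. 11.] tipz 0.0525 rot [3.139 0.008 1.301] F gx,gy,z [-0.47 -0.67  0.29] t 6.9167
time_s: 7.0
ee_pos: [0.549, -0.0015, 0.1494]
eef_rot: [3.139, 0.008, 1.301]
force: [0.6, -0.5, 0.3]
grip_width: 0.0003
gauge mm [ 0. 14.] tipz 0.0524 rot [3.139 0.008 1.301] F gx,gy,z [ 0.75 -0.35  0.28] t 7.0
```

The force dropped at the expected place, so I'll wait a moment and look.

```bash
python3 -m pendant '[{"rx":0,"ry":0,"rz":0,"tx":0,"ty":0,"tz":0,"grip":1},{"rx":0,"ry":0,"rz":0,"tx":0,"ty":0,"tz":0,"grip":1}]'; python3 g.py
python3 -m pendant '[{"rx":0,"ry":0,"rz":0,"tx":-0.3,"ty":0,"tz":0,"grip":1},{"rx":0,"ry":0,"rz":0,"tx":-0.7,"ty":0,"tz":0,"grip":1},{"rx":0,"ry":0,"rz":0,"tx":-0.8,"ty":0,"tz":0,"grip":1},{"rx":0,"ry":0,"rz":0,"tx":0,"ty":0,"tz":0,"grip":1}]'; python3 g.py
python3 - <<'E'
from h import *
c=ctrl.camera("scene");cv2.imwrite("pics/z4.png",cv2.resize(c["pixels"][190:390,130:430],None,fx=2.6,fy=2.6))
c=ctrl.camera("top");cv2.imwrite("pics/top4.png",c["pixels"])
E
```

```text
time_s: 7.17
ee_pos: [0.5491, -0.0006, 0.1493]
eef_rot: [3.139, 0.007, 1.301]
force: [0.2, -0.7, 0.6]
grip_width: 0.0003
gauge mm [ 0. 15.] tipz 0.0523 rot [3.139 0.007 1.301] F gx,gy,z [ 0.37 -0.62  0.61] t 7.1667
time_s: 7.5
ee_pos: [0.5287, -0.0732, 0.1496]
eef_rot: [3.139, 0.007, 1.305]
force: [-1.1, 0.0, -0.0]
grip_width: 0.0006
gauge mm [ -0. -61.] tipz 0.0526 rot [3.139 0.007 1.305] F gx,gy,z [-1.05 -0.27 -0.04] t 7.5
```

View pics/z4.png

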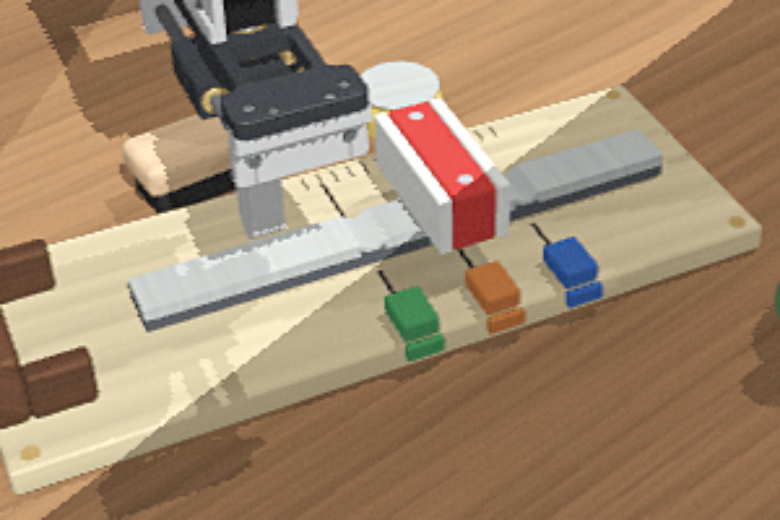

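View pics/top4.png

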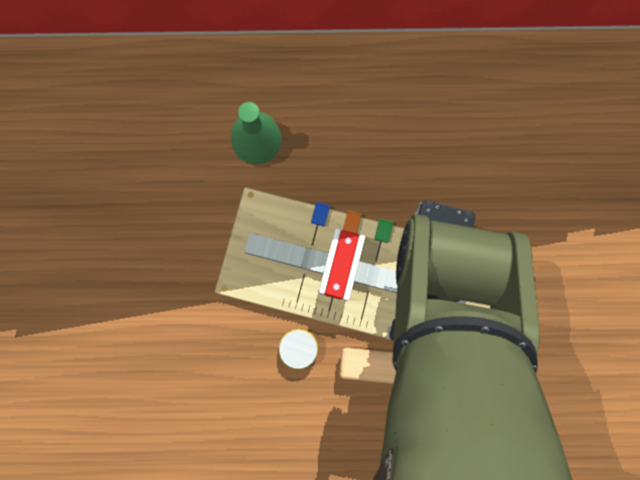

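The scene crop shows the stop at (440,175), level with the orange tab, and the fingers clear at (262,215). In the top view the stop is at (342,264), and the tin, brush and carafe look unmoved. Next I'll measure the position and the drop.

```bash
python3 - <<'E'
from h import *
np.set_printoptions(precision=4,suppress=True)
C=np.array([.545,-.0147]);a=np.deg2rad(74.5);uy=np.array([np.cos(a),np.sin(a)]);ux=np.array([uy[1],-uy[0]])
S=ctrl.camera("scene");T=ctrl.camera("top")
S0=dict(S,pixels=cv2.imread("pics/scene0.png"));T0=dict(T,pixels=cv2.imread("pics/top0.png"))
def dot(c,u,v):
    r=6;u,v=int(round(u)),int(round(v));p=c["pixels"][v-r:v+r+1,u-r:u+r+1].astype(float)
    w=np.clip(p[...,1]-90,0,None); y,x=np.mgrid[-r:r+1,-r:r+1]; w=w*((x*x+y*y)<20)
    return u+(w*x).sum()/w.sum(),v+(w*y).sum()/w.sum()
for nm,s,t,pairs in(("before",S0,T0,(((222.5,250.8),(411.8,306.4)),((238.75,277.5),(422.7,260)))),("after",S,T,(((290,234.6),(336,287)),((308.8,259.2),(348,241))))):
    P=[]
    for q,p in pairs:
        q=dot(s,*q);p=dot(t,*p);X,e=tri(s,q,t,p);P.append(X);print(nm,np.round(q,1),np.round(p,1),X,round(e,4))
    m=np.mean(P,0);d=m[:2]-C;print(" mid gauge",d@ux,d@uy,"z",m[2])
# tin, brush, carafe shift in image
for nm,A,B,rois in(("top",T0,T,dict(carafe=(225,95,290,170),tin=(275,325,322,373))),("scene",S0,S,dict(carafe=(420,230,495,335)))):
    for k,(x0,y0,x1,y1) in rois.items():
        f=lambda c:np.float32(cv2.cvtColor(c["pixels"][y0:y1,x0:x1],cv2.COLOR_BGR2GRAY))
        print(nm,k,cv2.phaseCorrelate(f(A),f(B)))
E
```

```text
before [222.2 250.3] [411.2 306. ] [ 0.496  -0.0627  0.0799] 0.0018
before [238.1 276.9] [422.4 259.3] [ 0.5615 -0.0809  0.0797] 0.0017
 mid gauge -0.00036454704305580486 -0.05932053715287584 z 0.07979889488629294
after [289.6 234.1] [335.9 286.4] [0.525  0.0418 0.0761] 0.0016
after [308.5 258.5] [347.7 240.4] [0.5904 0.0237 0.0758] 0.0015
 mid gauge -0.0004306417497666218 0.049145143648058616 z 0.07597541286396722
top carafe ((0.06053531971043924, 0.4764987791885602), 0.939095780407941)
top tin ((-0.11024584741519661, 0.02247326379179171), 0.9788832552731037)
scene carafe ((0.5216602613236887, 0.04049898703416943), 1.0191462002271487)
```

The stop sits 3.8 mm lower than at the start, at gauge y +49 mm with the notch at +50. I'll retract upward and hand in.

```bash
python3 -m pendant '[{"rx":0,"ry":0,"rz":0,"tx":0,"ty":0,"tz":-0.7,"grip":1},{"rx":0,"ry":0,"rz":0,"tx":0,"ty":0,"tz":-0.9,"grip":1},{"rx":0,"ry":0,"rz":0,"tx":0,"ty":0,"tz":-0.7,"grip":1},{"rx":0,"ry":0,"rz":0,"tx":0,"ty":0,"tz":0,"grip":1},{"rx":0,"ry":0,"rz":0,"tx":0,"ty":0,"tz":0,"grip":1}]'; python3 g.py
python3 - <<'E'
from h import *
c=ctrl.camera("scene");cv2.imwrite("pics/s5.png",c["pixels"])
E
```

```text
time_s: 8.12
ee_pos: [0.5299, -0.0649, 0.2441]
eef_rot: [-3.141, 0.006, 1.312]
force: [-0.3, 0.2, -0.1]
grip_width: 0.0006
gauge mm [ -1. -52.] tipz 0.1471 rot [-3.141  0.006  1.312] F gx,gy,z [-0.34  0.1  -0.15] t 8.1167
```

View pics/s5.png

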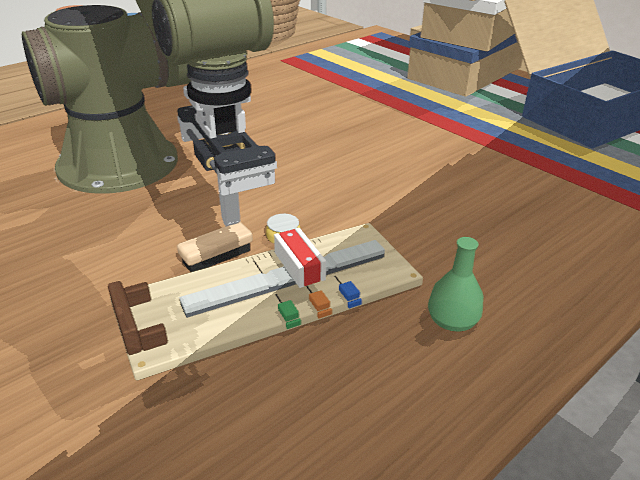

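The gripper is clear at (230,210). The stop is still in the notch at (299,255), and the brush, tin and carafe are in their places.

```bash
python3 -c "
from station import ctrl
print(ctrl.hand_in())"
```

```text
the job is handed in; nothing more can be done
None
```

I pushed the red toe stop with closed fingers, through the first notch and into the second, which is the one beside the orange tab. I then backed off, lifted the arm clear and handed in at about 8 s of the 48 s allowed.

- **Position:** measured from two views, the stop's centre is at gauge y = +49.1 mm; the notch is at +50 mm.
- **Seating:** the stop's top went from 79.8 mm to 76.0 mm above the table, a drop of 3.8 mm. The push force also fell to near zero there.
- **Bystanders:** the carafe and the wax tin shifted by half a pixel or less between the first and last pictures. I checked the brush only by eye, and it looks unmoved.
- **Forces:** the highest push reading was about 13 N, leaving the first notch, a little above the stated 6 to 10 N. With the arm lifted clear, the force was about zero.

No check failed. On the way down behind the stop the tool tilted about 1.4° and drifted 5 mm sideways, which I corrected before it touched anything.

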